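Clamp a spice jar in the ratchet jar grip

ROBOT

A 6-joint arm with a two-finger parallel gripper is mounted at the origin on a cart in front of the work surface, level with it; the furniture and walls round the work are solid. World frame = base frame: x ahead of the robot, y to its left, z up, the work surface at z = 0. Lengths are in m, angles in rad, forces in N, time in s.
With the tool pointing down it reaches from about 0.3 to 0.875 m from the base axis. Payload 6.4 kg.
Tool frame: the origin (TCP) lies midway between the tips of the shut fingers; the grasp point (between the pads) lies 19 mm behind it (grasp_offset is the distance from the TCP to the grasp point, in m); z points along the fingers, y is the line along which they close (so a half turn about z gives the same grasp; the last joint's range is limited). The gripper opens to 85 mm and grips with 20 to 120 N. Pads are 22 mm wide; open, the fingers measure 114 mm over their backs; the gripper's body (76 mm by 85 mm) begins 54 mm behind the grasp point. The pads swing forward as they close: fully open they stand 13 mm farther back than shut.
Start: joints at [0.898, 0.181, 1.607, -0, 1.354, -0.206], TCP at [0.259, 0.514, 0.231] pointing down, gripper open.
Joint ranges: [-2.99, 2.99], [-0.89, 2.07], [0.3, 2.58], [-1.14, 4.28], [0, 2.63], [-3.12, 3.12]. Speed limits (rad/s): [2.57, 2.57, 3.01, 3.14, 3.14, 3.14].

INTERFACE

Orientations are given as a unit quaternion [w, x, y, z].
In Python, from bench import * gives the robot as it stands. The module is installed in compiled form; this text tells all that it offers.
- The arm moves only by the tool servo_tool, never from a script. Its argument "commands" is text: rows parted by semicolons, each of 7 numbers parted by spaces: the turn, a rotation vector about the tool's x, y, z in rad, then the shift along the tool's x, y, z in mm, then the opening, from 0 (shut) to 1 (fully open). In form: wx wy wz dx dy dz claw; .... A call has 1 to 5 rows; each row shifts and turns the commanded pose from where the row before left it, along the tool's axes as they then stand; what a row does not reach is not made up. A row lasts 1/8 s, in which the tool goes at most 62.5 mm and 10.7 degrees, less where a joint would pass 70% of its speed; a pose out of reach is approached as far as the arm can. A call with a gripper value outside its range is refused whole. The fingers move at their own pace and stop on an object; the grip force is fixed at half the most. Time passes only in rows, so rows that do not move let the fingers close. It gives the time, the measured TCP pose, the force, the opening and the grip force at its end, in the units of the state.
- get_obs(): the state, without advancing time (a new reading comes with each control period).
- camera(name): name is "scene" or "top" or "wrist"; returns the picture (480x640x3 uint8, blue, green, red); there is no depth.
- calibration(name): a dict with "fx", "fy", "cx", "cy" (pixels), "R" (3x3) and "t" (3): a world point X has camera coordinates R X + t. Camera axes: x right, y down, z forward; pixel columns grow to the right and rows downward; lengths in m; the calibration is good to about 2 mm. A picture is of the moment at which its call begins: read the wrist's pose just before it. calibration takes no time and is no camera call; for the wrist camera it gives the pose at the moment of the call.
- hand_in(): hands the job in; it is judged then, once.
The state is a dict: "time_s": time; "q": joint angles; "dq": joint speeds; "joint_efforts": joint torques, N m; "eef_pos": TCP position; "eef_rot": TCP orientation; "wrist_force": force on the tool from outside, world axes, zero at the start; "torque": the same for the moment, N m; "opening": opening from 0.0 (shut) to 1.0 (fully open); "grasp_force": force on a finger pad.
Only numpy, scipy, OpenCV 4.12 (cv2) and the standard library are available. Lean on these libraries where they do the work, as an engineer would, in place of code of your own. Each camera call takes 0.05 s, during which the arm holds its last target. There are 200 camera calls.

TASK

Someone left the jar grip wound in. Push its knob down to free the pawl and, keeping it down, turn it back until the jaw is fully open; then let the knob up, and stand the spice jar upright in the grip, snug against the fixed V jaw. Wind the knob forward click by click until you feel the jaw bite, then about one click more, so that the jar is held firmly but not crushed; never force the knob back against its pawl, and leave the other things on the worktop where they are.

Things in the scene. Friction and masses are not known exactly. Their poses are not given: they have to be found in the camera images.
- jar_grip: Jar grip: fixed white base plate 120 x 216 x 10 mm. Frame: origin in its underside, z up, y along the jaw's travel: the moving jaw travels to +y, towards the fixed V jaw of steel and rubber near the +y end. Knob axis at (0, -85 mm), jar seat at (0, +40 mm). Both jaws reach 38 mm above the worktop.
- jar_seat (a point): Point on top of the base plate (10 mm above the worktop) where the middle of the jar's foot stands when the jar touches both faces of the V jaw; axes as the jar grip's. The pad comes from -y. Fully open, it leaves 8 to 18 mm of play beside the jar on the -y side: the pad has a setting screw, so the turn at which it meets the jar is not known (about 0.4 to 1.05 rad).
- knob_grip (a point): Middle of the knob's upright grip bar (black; 60 mm long, 14 mm thick, 34 mm high), on the knob's axis, 71 mm above the worktop when the knob is up; moves with the knob. x along the bar, y across its thickness, z up. The bar's top is 17 mm above this point; the top of the 60 mm wide disc on which it stands is 19 mm below it (the disc turns with the bar and may be pressed on).
- turn (a joint): Turn of the knob in rad: 0 = jaw fully open (stop), up to 1.5, growing clockwise seen from above; 18 mm of jaw per rad. The ratchet clicks at about every multiple of 0.175 rad; clockwise its drag is under 0.1 N m. Once the pad bites, its spring adds 5.3 N of squeeze and 0.1 N m of torque a click. Let go between clicks, the knob falls back to the last one. Final squeeze 3 to 14 N, never over 20 N.
- press (a joint): How far the knob is pushed down, in m: 0 = up, 0.006 = bottom stop. A spring pushes it up with 4 N at 0 and 9 N at 5 mm. The pawl is free when this is above about 0.004; when the knob is let up, the pawl drops in again.
- pawl: The ratchet's small steel pawl, on the hub under the knob's disc; it goes round with the knob inside a fixed toothed ring (the body's origin is on the knob's axis). It must not be loaded with more than 45 N (about 1.3 N m backwards on the knob).
- ratchet_ring: The fixed aluminium ring with inner saw teeth round the knob's shaft, 72 mm across, from 20 to 32 mm above the worktop; origin on the knob's axis, 20 mm up.
- jaw_pad: The moving jaw's black rubber pad, 50 x 8 x 27 mm, upright, which presses on the jar (this body's measured point is not on the pad; do not steer by it).
- spice_jar: Spice jar: a slim glass jar with a dark green to black label and dark lid, 41 mm across, 105 mm tall, 0.09 to 0.14 kg, round; origin in the middle of its foot. It stands on the worktop to the left of the jar grip, in one of three places in a row going away from the robot.
- jar_mid (a point): Centre of the spice jar, half-way up (52.5 mm above its foot).
- salt_shaker: Bystander: glass salt shaker with a domed top, 44 mm across, 90 mm tall; origin under its foot. Leave alone.
- jam_jar: Bystander: wide jam jar, 68 mm across, 84 mm tall; origin under its foot. Leave alone.
- kitchen_timer: Bystander: round kitchen timer, 66 mm across, 57 mm tall. Leave alone.
- lemon: Bystander: lemon, 71 x 53 x 51 mm. Leave alone.
- mug_blue: Bystander: mug with a handle, 78 mm across, 92 mm tall. Leave alone.
Mind the look-alikes: they are no part of the job. What is shaped like the spice_jar but purple or turquoise is not meant.

How it is judged:
By the outcome, as a careful person would: the job done as asked, in the order asked, and still so for the second after the job is handed in, with the robot touching nothing.
It also fails if it takes over 67 s, if anything falls off the work surface, if the arm or the gripper's body presses on something with over 40 N, if the wrist force passes 120 N, or if a joint passes its speed limit or range.

## Working session

There is one attempt and no reset: what is moved stays moved. The work goes in short steps, Python scripts to look and compute and a tool call to move; the robot and the scene stay as the last step left them, time stands still between calls to the robot, and variables do not carry over. Pictures are saved under pics/ and viewed, at most 14 in all, crops included, and the job is handed in when it is done.

Besides the shell and the picture viewer there is one more tool, called after ">>>" in YAML: its name, and indented under it one key for each argument. servo_tool: Moves the arm, as the interface text tells. Its arguments: {"type":"object","properties":{"commands":{"type":"string"}},"required":["commands"]}

```bash
mkdir -p pics
python3 - <<'E'
from bench import *
import cv2,json
o=get_obs();print(o)
for n in("top","scene"):
    im=camera(n);cv2.imwrite(f"pics/{n}0.png",im);c=calibration(n);print(n,c)
E
```

```text
{'time_s': 0.0, 'q': array([ 8.97679236e-01,  1.81533308e-01,  1.60804063e+00, -1.16416914e-05,
        1.35381494e+00, -2.06299066e-01]), 'dq': array([ 1.44753932e-05, -1.54058592e-03, -1.47513638e-04, -3.05463424e-05,
       -1.05141200e-03,  5.10755819e-04]), 'joint_efforts': array([ 4.97059027e-04, -4.44883740e+01, -3.51324892e+01, -3.07416858e-04,
        9.19471640e-03,  2.69069051e-05]), 'eef_pos': array([0.25839879, 0.51302589, 0.23037275]), 'eef_rot': array([-3.77161059e-04,  2.31294116e-01,  9.72883459e-01, -8.15098227e-04]), 'wrist_force': array([0.58751488, 0.91892724, 1.23867422]), 'torque': array([ 0.01145549, -0.01201846, -0.00906176]), 'grasp_force': 0.0, 'opening': 1.000154744989083}
top {'fx': 538.1503370723982, 'fy': 538.1503370723982, 'cx': 315.30880269896636, 'cy': 234.72740140137276, 'R': array([[ 0.02053816, -0.99965793, -0.01619291],
       [-0.99549894, -0.01894854, -0.09285906],
       [ 0.09252047,  0.01802718, -0.99554758]]), 't': array([-0.00861565,  0.58463964,  0.95017325])}
scene {'fx': 526.3451656126814, 'fy': 526.3451656126814, 'cx': 324.24996090800323, 'cy': 236.1640615655387, 'R': array([[ 0.60946577, -0.79263471,  0.01678375],
       [-0.41595247, -0.33770946, -0.8443553 ],
       [ 0.67493335,  0.50762441, -0.53552072]]), 't': array([-0.33826483,  0.29372582,  0.60566041])}
```

View pics/top0.png

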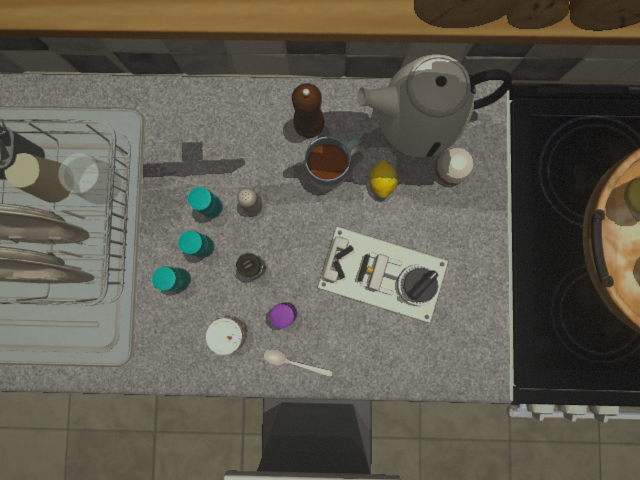

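View pics/scene0.png

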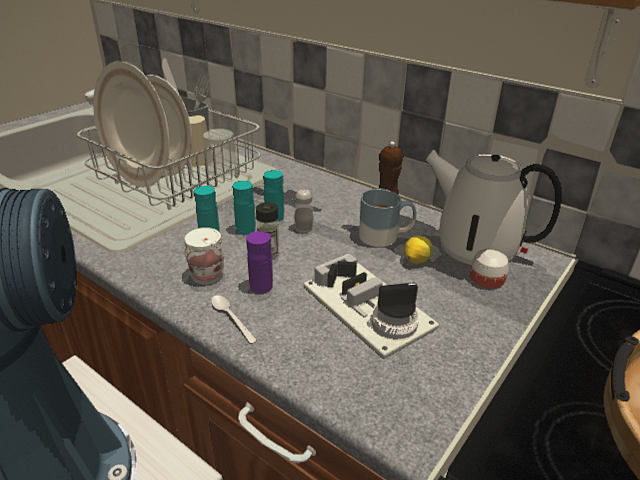

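Candidates for the jar in the top view: dark-lidded glass jar (249,266), purple (282,316), turquoise (201,199), (193,243) and (165,280), and salt shaker (248,200). The description fits (249,266), which is at (267,213) in the scene view. I'll check it in a crop.

```bash
cat > h.py <<'E'
import numpy as np,cv2
def ray(c,uv):
    d=np.array([(uv[0]-c["cx"])/c["fx"],(uv[1]-c["cy"])/c["fy"],1.]);R=np.array(c["R"]);return -R.T@np.array(c["t"]),R.T@d
def onz(c,uv,z):
    o,d=ray(c,uv);return o+d*(z-o[2])/d[2]
def proj(c,X):
    p=np.array(c["R"])@np.array(X)+c["t"];return np.array([c["fx"]*p[0]/p[2]+c["cx"],c["fy"]*p[1]/p[2]+c["cy"]])
E
python3 - <<'E'
from bench import *
from h import *
t=cv2.imread("pics/top0.png");s=cv2.imread("pics/scene0.png");c=calibration("top")
roi=t[215:335,305:460].astype(int)
m=((roi.min(2)>165)).astype(np.uint8)
n,l,st,_=cv2.connectedComponentsWithStats(m);k=1+st[1:,4].argmax();ys,xs=np.nonzero(l==k)
P=np.array([onz(c,(x+305,y+215),.01)[:2] for x,y in zip(xs,ys)],np.float32)
r=cv2.minAreaRect(P*1000);print(st[k],r);print(cv2.boxPoints(r))
print("lid",onz(c,(248.5,266),.105),"knob",onz(c,(420,283),.06))
a=cv2.resize(t[225:330,310:455],None,fx=4,fy=4,interpolation=2)[:420,:580]
b=cv2.resize(s[190:280,225:295],None,fx=3,fy=4,interpolation=2);b=cv2.copyMakeBorder(b,0,420-360,0,0,0)
b2=b
cv2.imwrite("pics/crop0.png",np.hstack([a,b2]))
E
```

```text
[  14   13  128   92 3371] ((516.6276245117188, -121.59251403808594), (210.17665100097656, 114.65776062011719), 73.74341583251953)
[[ 432.17252  -206.43056 ]
 [ 542.24603  -238.52777 ]
 [ 601.08276   -36.75447 ]
 [ 491.00922    -4.657257]]
lid [0.52305661 0.11170501 0.105     ] knob [ 0.50101354 -0.18096758  0.06      ]
```

View pics/crop0.png

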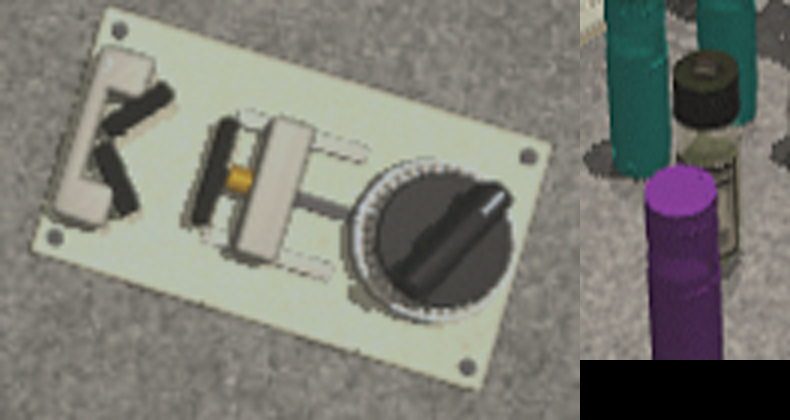

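The crop confirms it: the glass jar with the dark lid stands at (249,266), with purple and turquoise decoys around it. The knob disc is centred near top-view pixel (421,283) and the white bar mark is at its far-right end. Next I compute the grip's frame.

```bash
cat >> h.py <<'E'
from scipy.spatial.transform import Rotation as Ro
def rot(o):
    w=o["eef_rot"];return Ro.from_quat([w[1],w[2],w[3],w[0]])
E
python3 - <<'E'
from bench import *
from h import *
c=calibration("top");s=calibration("scene");o=get_obs()
f=lambda x,y,z:onz(c,(310+x/4,225+y/4),z)
print(rot(o).as_matrix().round(3))
y=np.array([.280,.960])
for nm,p in dict(disc=(443,232,.052),ringc=(438,240,.032),vseat=(168,158,.038),endK=(513,267,.01),endV=(70,130,.01),b1=(497,195,.088),b2=(402,283,.088),pad=(216,172,.037)).items():
    X=f(*p);print(nm,X.round(4),"along y",round(float(X[:2]@y),4),"x",round(float(X[:2]@[.96,-.28]),4))
im=cv2.imread("pics/scene0.png")
for nm,uv,z in (("knobtop",(399,300),.075),("lidS",(267,208),.105)):
    print(nm,onz(s,uv,z))
b=f(497,195,.088)-f(402,283,.088);print("bar ang",np.degrees(np.arctan2(b[1],b[0])))
E
```

```text
[[-0.893  0.45  -0.001]
 [ 0.45   0.893 -0.001]
 [ 0.    -0.002 -1.   ]]
disc [ 0.5011 -0.1837  0.052 ] along y -0.036 x 0.5325
ringc [ 0.4976 -0.185   0.032 ] along y -0.0383 x 0.5295
vseat [ 0.5316 -0.0638  0.038 ] along y 0.0876 x 0.5282
endK [ 0.4862 -0.223   0.01  ] along y -0.078 x 0.5292
endV [ 0.5446 -0.02    0.01  ] along y 0.1333 x 0.5285
b1 [ 0.5168 -0.1999  0.088 ] along y -0.0472 x 0.5521
b2 [ 0.4792 -0.1602  0.088 ] along y -0.0196 x 0.5048
pad [ 0.5258 -0.0853  0.037 ] along y 0.0653 x 0.5287
knobtop [ 0.48234352 -0.19610604  0.075     ]
lidS [0.52592596 0.11174271 0.105     ]
bar ang -46.53117303526168
```

>>> servo_tool:
  commands: "0 0 0 -20 -20 0 1;0 0 0 -36 -35 0 1;0 0 0 -36 -35 0 1;0 0 0 -36 -35 0 1;0 0 0 -36 -35 0 1"

```text
time_s: 0.72
eef_pos: [0.3332, 0.2952, 0.231]
eef_rot: [-0.0, 0.231, 0.973, -0.0]
wrist_force: [1.0, -0.3, 1.5]
opening: 1.003
grasp_force: 0.0
```

>>> servo_tool:
  commands: "0 0 0 -36 -35 0 1;0 0 0 -36 -35 0 1;0 0 0 -36 -35 0 1;0 0 0 -36 -35 0 1;0 0 0 -36 -35 0 1"

```text
time_s: 1.35
eef_pos: [0.4153, 0.0579, 0.2312]
eef_rot: [0.0, 0.231, 0.973, 0.0]
wrist_force: [0.2, 0.5, -0.7]
opening: 0.996
grasp_force: 0.0
```

>>> servo_tool:
  commands: "0 0 0 -36 -35 0 1;0 0 0 -36 -35 0 1;0 0 0 -36 -35 0 1;0 0 0 -36 -35 0 1;0 0 0 -39 -39 0 1"

```text
time_s: 1.98
eef_pos: [0.4982, -0.184, 0.2309]
eef_rot: [-0.0, 0.231, 0.973, 0.0]
wrist_force: [-0.8, 0.7, 0.8]
opening: 1.001
grasp_force: 0.0
```

>>> servo_tool:
  commands: "0 0 0.17 0 0 0 1;0 0 0.17 0 0 0 1;0 0 0 0 0 0 1;0 0 0 0 0 0 1"

```text
time_s: 2.48
eef_pos: [0.4979, -0.1824, 0.2311]
eef_rot: [-0.0, 0.391, 0.92, 0.0]
wrist_force: [-0.2, 0.9, 0.4]
opening: 1.001
grasp_force: 0.0
```

Run:
```python
from bench import *
from h import *
o=get_obs();c=calibration("wrist");im=camera("wrist");cv2.imwrite("pics/w1.png",im)
print(o);print(rot(o).as_matrix().round(3),c)
np.savez("w1.npz",**c)
```

```text
{'time_s': 2.475, 'q': array([-5.75199299e-01,  8.11762408e-02,  1.71875897e+00, -4.50166616e-05,
        1.34198624e+00, -1.34268944e+00]), 'dq': array([ 0.0016865 , -0.00258176,  0.00047234, -0.00248516,  0.00043443,
        0.01151518]), 'joint_efforts': array([-1.33795626e-01, -3.90554559e+01, -3.49727869e+01, -7.04888938e-03,
       -3.22317846e-04,  2.18112190e-02]), 'eef_pos': array([ 0.49793198, -0.18244897,  0.23112878]), 'eef_rot': array([-1.65714634e-04,  3.90935703e-01,  9.20417975e-01,  6.79623307e-06]), 'wrist_force': array([-0.24718499,  0.87092749,  0.42902739]), 'torque': array([-0.0094067 , -0.01464884, -0.00971095]), 'grasp_force': 0.0, 'opening': 1.001318577186816}
[[-0.694  0.72  -0.   ]
 [ 0.72   0.694  0.   ]
 [ 0.    -0.    -1.   ]] {'fx': 422.17191728300566, 'fy': 422.17191728300566, 'cx': 321.89367522534513, 'cy': 235.8052806914306, 'R': array([[ 7.19895020e-01,  6.94082930e-01,  2.15435650e-04],
       [ 6.68970816e-01, -6.93931686e-01,  2.66339749e-01],
       [ 1.85011371e-01, -1.91592539e-01, -9.63879189e-01]]), 't': array([-0.23106237, -0.49399117,  0.25100456])}
```

View pics/w1.png

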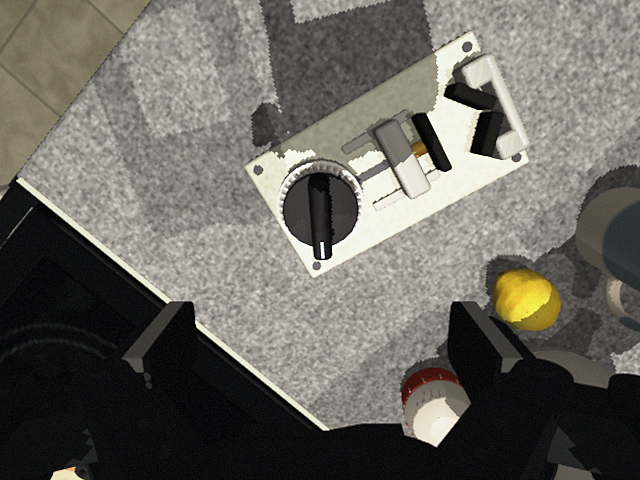

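The wrist view shows the disc centred near (321,210) and the bar running from (319,175) to (323,259). Plate corners are (473,32), (527,160), (316,277) and (246,165).

Run:
```python
from h import *
c=dict(np.load("w1.npz"))
y=np.array([.280,.960]);x=np.array([.960,-.28])
P={}
for nm,u,v,z in (("disc",321,210,.052),("bt1",318,175,.088),("bt2",323,258,.088),("A",473,32,.01),("B",527,160,.01),("C",316,277,.01),("D",246,165,.01),("vap",475,105,.038)):
    X=onz(c,(u,v),z);P[nm]=X;print(nm,X.round(4),"y'",round(float(X[:2]@y),4),"x'",round(float(X[:2]@x),4))
b=P["bt2"]-P["bt1"];print(np.degrees(np.arctan2(b[1],b[0])),np.linalg.norm(b),(P["bt2"]+P["bt1"])/2)
print((P["A"]+P["B"]-P["C"]-P["D"])/2)
```

```text
disc [ 0.4971 -0.1838  0.052 ] y' -0.0372 x' 0.5287
bt1 [ 0.4737 -0.1623  0.088 ] y' -0.0231 x' 0.5002
bt2 [ 0.5171 -0.2023  0.088 ] y' -0.0495 x' 0.5531
A [ 0.4902 -0.0039  0.01  ] y' 0.1335 x' 0.4717
B [ 0.5994 -0.0372  0.01  ] y' 0.1321 x' 0.5858
C [ 0.5435 -0.2386  0.01  ] y' -0.0769 x' 0.5886
D [ 0.43   -0.2064  0.01  ] y' -0.0778 x' 0.4706
vap [ 0.527  -0.0461  0.038 ] y' 0.1033 x' 0.5188
-42.73098939390796 0.0590705673383641 [ 0.49543176 -0.18230594  0.088     ]
[0.05807233 0.20193983 0.        ]
```

>>> servo_tool:
  commands: "0 0 0 0 -1.3 20 0.45;0 0 0 0 0 40 0.45;0 0 0 0 0 40 0.45;0 0 0 0 0 40 0.45;0 0 0 0 0 20 0.45"

```text
time_s: 3.15
eef_pos: [0.4958, -0.1825, 0.0689]
eef_rot: [-0.002, 0.391, 0.92, 0.0]
wrist_force: [0.9, 0.3, 0.3]
opening: 0.454
grasp_force: 0.0
```

>>> servo_tool:
  commands: "0 0 0 0 0 12 0.45;0 0 0 0 0 0 0.45;0 0 0 0 0 0 0.3"

```text
time_s: 3.52
eef_pos: [0.4979, -0.184, 0.0604]
eef_rot: [0.001, 0.392, 0.92, -0.0]
wrist_force: [-0.0, -0.7, 0.3]
opening: 0.304
grasp_force: 0.0
```

Run:
```python
from bench import *
from h import *
o=get_obs();print(o["eef_pos"],o["wrist_force"],o["torque"],o["opening"])
im=camera("wrist");cv2.imwrite("pics/w2.png",im)
```

```text
[ 0.49790194 -0.18399057  0.06035261] [-0.03351419 -0.65533238  0.27560385] [-0.02297157  0.01478396 -0.03246664] 0.3039544634198082
```

View pics/w2.png

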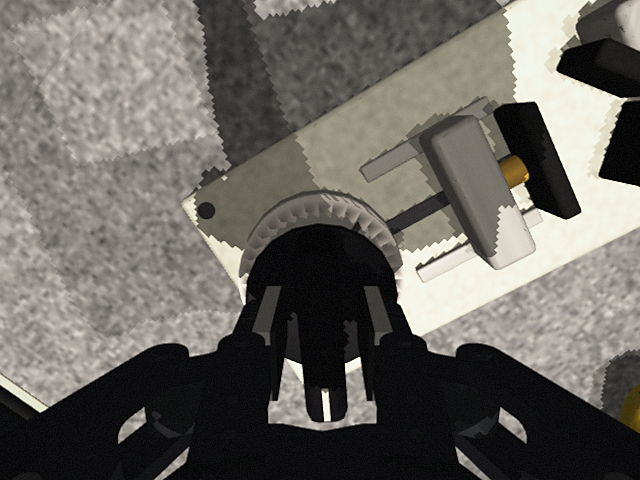

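Bar (x≈324) is centred between the pads (270 and 378) and nearly parallel to them. I close now.

>>> servo_tool:
  commands: "0 0 0 0 0 2 0.2;0 0 0 0 0 0 0.15;0 0 0 0 0 0 0;0 0 0 0 0 0 0;0 0 0 0 0 0 0"

```text
time_s: 4.2
eef_pos: [0.4976, -0.1839, 0.0579]
eef_rot: [0.001, 0.393, 0.92, -0.0]
wrist_force: [-0.6, 0.0, 5.1]
opening: 0.156
grasp_force: 59.4
```

```bash
cat > st.py <<'E'
from bench import *
from h import *
o=get_obs();m=rot(o).as_matrix();print(o["time_s"],o["eef_pos"].round(4),"F",o["wrist_force"].round(2),"T",o["torque"].round(3),"g",round(o["opening"],3),round(o["grasp_force"],1),"q6",o["q"][5].round(3),"yang",np.degrees(np.arctan2(m[1,1],m[0,1])).round(2),"tilt",m[2].round(3),"q",o["q"].round(2))
E
python3 st.py
```

```text
4.2 [ 0.4976 -0.1839  0.0579] F [-0.63  0.02  5.13] T [-0.134  0.205 -0.271] g 0.156 59.4 q6 -1.342 yang 43.76 tilt [-0.001  0.    -1.   ] q [-0.58  0.31  1.84 -0.    0.99 -1.34]
```

>>> servo_tool:
  commands: "0 0 0 0 0 2.5 0;0 0 0 0 0 2 0;0 0 0 0 0 0 0"

```text
time_s: 4.58
eef_pos: [0.4976, -0.184, 0.0535]
eef_rot: [0.001, 0.392, 0.92, -0.0]
wrist_force: [-1.9, -1.1, 7.9]
opening: 0.151
grasp_force: 59.8
```

```bash
python3 st.py
```

```text
4.575 [ 0.4976 -0.184   0.0535] F [-1.9  -1.1   7.92] T [-0.068  0.346  0.044] g 0.151 59.8 q6 -1.342 yang 43.79 tilt [-0.001 -0.    -1.   ] q [-0.58  0.32  1.84 -0.    0.98 -1.34]
```

>>> servo_tool:
  commands: "0 0 0 0 0 1.2 0;0 0 0 0 0 0 0"

```text
time_s: 4.82
eef_pos: [0.4976, -0.184, 0.0525]
eef_rot: [0.001, 0.392, 0.92, -0.0]
wrist_force: [-2.7, -0.6, 8.0]
opening: 0.151
grasp_force: 59.9
```

```bash
python3 st.py
```

```text
4.825 [ 0.4976 -0.184   0.0525] F [-2.68 -0.59  7.97] T [0.007 0.458 0.025] g 0.151 59.9 q6 -1.342 yang 43.8 tilt [-0.001 -0.    -1.   ] q [-0.58  0.32  1.84 -0.    0.98 -1.34]
```

>>> servo_tool:
  commands: "0 0 0 0 0 0.8 0;0 0 0 0 0 0 0"

```text
time_s: 5.08
eef_pos: [0.4976, -0.1841, 0.0522]
eef_rot: [0.001, 0.392, 0.92, -0.0]
wrist_force: [-4.7, -0.3, 12.8]
opening: 0.156
grasp_force: 60.7
```

```bash
python3 st.py
```

```text
5.075 [ 0.4976 -0.1841  0.0522] F [-4.71 -0.28 12.79] T [0.074 0.59  0.   ] g 0.156 60.7 q6 -1.342 yang 43.8 tilt [-0.001 -0.    -1.   ] q [-0.58  0.32  1.84 -0.    0.98 -1.34]
```

>>> servo_tool:
  commands: "0 0 -0.06 0 0 0 0;0 0 -0.12 0 0 0 0;0 0 0 0 0 0 0"

```text
time_s: 5.45
eef_pos: [0.4976, -0.1841, 0.0521]
eef_rot: [0.001, 0.307, 0.952, -0.0]
wrist_force: [-3.6, 0.3, 12.7]
opening: 0.153
grasp_force: 60.4
```

```bash
python3 st.py
```

```text
5.45 [ 0.4976 -0.1841  0.0521] F [-3.62  0.3  12.7 ] T [0.081 0.713 0.05 ] g 0.153 60.4 q6 -1.523 yang 54.2 tilt [-0.001 -0.    -1.   ] q [-0.58  0.32  1.84 -0.    0.98 -1.52]
```

>>> servo_tool:
  commands: "0 0 -0.13 0 0 0 0;0 0 -0.13 0 0 0 0;0 0 0 0 0 0 0"

```text
time_s: 5.82
eef_pos: [0.4975, -0.1842, 0.0521]
eef_rot: [0.0, 0.181, 0.983, -0.001]
wrist_force: [-3.8, -0.3, 13.2]
opening: 0.152
grasp_force: 60.4
```

```bash
python3 st.py
```

```text
5.825 [ 0.4975 -0.1842  0.0521] F [-3.84 -0.33 13.23] T [ 0.     0.768 -0.01 ] g 0.152 60.4 q6 -1.784 yang 69.1 tilt [-0.001 -0.001 -1.   ] q [-0.58  0.32  1.84 -0.    0.98 -1.78]
```

>>> servo_tool:
  commands: "0 0 -0.13 0 0 0 0;0 0 0 0 0 0 0"

```text
time_s: 6.08
eef_pos: [0.4975, -0.1843, 0.0521]
eef_rot: [0.0, 0.117, 0.993, -0.001]
wrist_force: [-4.4, -0.3, 12.8]
opening: 0.15
grasp_force: 60.4
```

```bash
python3 st.py
```

```text
6.075 [ 0.4975 -0.1843  0.0521] F [-4.43 -0.3  12.79] T [-0.04   0.759  0.049] g 0.15 60.4 q6 -1.914 yang 76.55 tilt [-0.001 -0.001 -1.   ] q [-0.58  0.32  1.84 -0.    0.98 -1.91]
```

>>> servo_tool:
  commands: "0 0 -0.13 0 0 0 0;0 0 0 0 0 0 0"

```text
time_s: 6.32
eef_pos: [0.4975, -0.1844, 0.0521]
eef_rot: [0.0, 0.052, 0.999, -0.001]
wrist_force: [-4.5, -0.7, 12.3]
opening: 0.154
grasp_force: 60.4
```

```bash
python3 st.py
```

```text
6.325 [ 0.4975 -0.1844  0.0521] F [-4.5  -0.67 12.25] T [-0.115  0.819 -0.005] g 0.154 60.4 q6 -2.044 yang 84.0 tilt [-0.001 -0.001 -1.   ] q [-0.58  0.32  1.84 -0.    0.98 -2.04]
```

>>> servo_tool:
  commands: "0 0 -0.1 0 0 0 0;0 0 0 0 0 0 0"

```text
time_s: 6.58
eef_pos: [0.4975, -0.1844, 0.0521]
eef_rot: [0.0, 0.003, 1.0, -0.001]
wrist_force: [-3.2, -1.0, 12.0]
opening: 0.15
grasp_force: 60.4
```

```bash
python3 st.py
```

```text
6.575 [ 0.4975 -0.1844  0.0521] F [-3.22 -0.99 11.98] T [-0.065  0.791  0.02 ] g 0.15 60.4 q6 -2.143 yang 89.71 tilt [-0.001 -0.002 -1.   ] q [-0.58  0.32  1.84 -0.    0.98 -2.14]
```

>>> servo_tool:
  commands: "0 0 -0.1 0 0 0 0;0 0 0 0 0 0 0"

```text
time_s: 6.82
eef_pos: [0.4975, -0.1844, 0.0521]
eef_rot: [0.0, -0.047, 0.999, -0.001]
wrist_force: [-4.2, -1.0, 12.1]
opening: 0.152
grasp_force: 60.4
```

```bash
python3 st.py
```

```text
6.825 [ 0.4975 -0.1844  0.0521] F [-4.2  -1.02 12.15] T [-0.155  0.8   -0.029] g 0.152 60.4 q6 -2.243 yang 95.44 tilt [-0.    -0.002 -1.   ] q [-0.58  0.32  1.84 -0.    0.98 -2.24]
```

>>> servo_tool:
  commands: "0 0 -0.1 0 0 0 0;0 0 0 0 0 0 0"

```text
time_s: 7.08
eef_pos: [0.4975, -0.1845, 0.0521]
eef_rot: [0.0, -0.097, 0.995, -0.001]
wrist_force: [-3.9, -0.6, 11.3]
opening: 0.155
grasp_force: 60.4
```

```bash
python3 st.py
```

```text
7.075 [ 0.4975 -0.1845  0.0521] F [-3.91 -0.61 11.29] T [-0.159  0.786  0.053] g 0.155 60.4 q6 -2.343 yang 101.16 tilt [-0.    -0.002 -1.   ] q [-0.58  0.32  1.84 -0.    0.98 -2.34]
```

>>> servo_tool:
  commands: "0 0 -0.08 0 0 0 0;0 0 0 0 0 0 0"

```text
time_s: 7.32
eef_pos: [0.4975, -0.1845, 0.0521]
eef_rot: [0.0, -0.137, 0.991, -0.001]
wrist_force: [-4.2, -0.8, 11.2]
opening: 0.152
grasp_force: 60.4
```

```bash
python3 st.py
```

```text
7.325 [ 0.4975 -0.1845  0.0521] F [-4.18 -0.78 11.19] T [-0.241  0.769  0.041] g 0.152 60.4 q6 -2.423 yang 105.74 tilt [-0.    -0.002 -1.   ] q [-0.58  0.32  1.84 -0.    0.98 -2.42]
```

>>> servo_tool:
  commands: "0 0 -0.06 0 0 0 0;0 0 0 0 0 0 0"

```text
time_s: 7.58
eef_pos: [0.4975, -0.1846, 0.0522]
eef_rot: [0.0, -0.166, 0.986, -0.001]
wrist_force: [-4.3, -0.7, 11.9]
opening: 0.152
grasp_force: 60.4
```

```bash
python3 st.py
```

```text
7.575 [ 0.4975 -0.1846  0.0522] F [-4.31 -0.74 11.94] T [-0.18   0.778  0.013] g 0.152 60.4 q6 -2.483 yang 109.16 tilt [-0.    -0.002 -1.   ] q [-0.58  0.32  1.84 -0.    0.98 -2.48]
```

>>> servo_tool:
  commands: "0 0 -0.08 0 0 0 0;0 0 0 0 0 0 0"

```text
time_s: 7.82
eef_pos: [0.4975, -0.1845, 0.0522]
eef_rot: [0.0, -0.204, 0.979, -0.001]
wrist_force: [-4.8, -1.8, 12.2]
opening: 0.155
grasp_force: 68.2
```

```bash
python3 st.py
```

```text
7.825 [ 0.4975 -0.1845  0.0522] F [-4.76 -1.76 12.24] T [-0.271  0.843 -1.573] g 0.155 68.2 q6 -2.56 yang 113.53 tilt [-0.001 -0.001 -1.   ] q [-0.58  0.32  1.84 -0.    0.98 -2.56]
```

>>> servo_tool:
  commands: "0 0 -0.06 0 0 0 0;0 0 0 0 0 0 0"

```text
time_s: 8.07
eef_pos: [0.4981, -0.1844, 0.0523]
eef_rot: [0.001, -0.233, 0.973, -0.0]
wrist_force: [-1.9, -0.2, 11.3]
opening: 0.149
grasp_force: 99.4
```

```bash
python3 st.py
```

```text
8.075 [ 0.4981 -0.1844  0.0523] F [-1.88 -0.2  11.35] T [ 0.013  0.479 -1.92 ] g 0.149 99.4 q6 -2.62 yang 116.89 tilt [-0.002 -0.001 -1.   ] q [-0.58  0.32  1.84  0.    0.98 -2.62]
```

Stop felt (torque −1.6 to −1.9 N m). I relax the torque before letting the knob up.

>>> servo_tool:
  commands: "0 0 0.06 0 0 0 0;0 0 0 0 0 0 0"

```text
time_s: 8.32
eef_pos: [0.498, -0.1844, 0.0522]
eef_rot: [0.001, -0.204, 0.979, -0.001]
wrist_force: [-1.8, -0.1, 10.9]
opening: 0.148
grasp_force: 69.6
```

```bash
python3 st.py
```

```text
8.325 [ 0.498  -0.1844  0.0522] F [-1.84 -0.06 10.89] T [ 0.032  0.345 -0.568] g 0.148 69.6 q6 -2.561 yang 113.57 tilt [-0.001 -0.002 -1.   ] q [-0.58  0.32  1.84  0.    0.98 -2.56]
```

>>> servo_tool:
  commands: "0 0 0.02 0 0 0 0;0 0 0 0 0 -2.5 0;0 0 0 0 0 -2.5 0;0 0 0 0 0 -1 0;0 0 0 0 0 0 0"

```text
time_s: 8.95
eef_pos: [0.4977, -0.1844, 0.0573]
eef_rot: [0.001, -0.195, 0.981, -0.001]
wrist_force: [-1.3, -3.3, 5.1]
opening: 0.151
grasp_force: 61.3
```

```bash
python3 st.py
```

```text
8.95 [ 0.4977 -0.1844  0.0573] F [-1.31 -3.27  5.09] T [-0.661  0.126 -0.575] g 0.151 61.3 q6 -2.542 yang 112.49 tilt [-0.001 -0.002 -1.   ] q [-0.58  0.31  1.84 -0.    0.99 -2.54]
```

>>> servo_tool:
  commands: "0 0 0 0 0 0 0.4;0 0 0 0 0 0 0.4;0 0 0 0 0 -30 0.5;0 0 0 0 0 -45 1;0 0 0 0 0 -45 1"

```text
time_s: 9.57
eef_pos: [0.4965, -0.1828, 0.1771]
eef_rot: [-0.001, -0.196, 0.981, 0.001]
wrist_force: [0.7, -0.2, -0.4]
opening: 0.901
grasp_force: 0.0
```

>>> servo_tool:
  commands: "0 0 0 -20 38 -20 1;0 0 0 -22 42 0 1;0 0 0 -22 42 0 1;0 0 0 -22 42 0 1;0 0 0 -22 42 0 1"

```text
time_s: 10.2
eef_pos: [0.5174, 0.05, 0.1963]
eef_rot: [-0.001, -0.196, 0.981, 0.0]
wrist_force: [0.9, 0.4, 0.1]
opening: 0.998
grasp_force: 0.0
```

>>> servo_tool:
  commands: "0 0 0 -22 42 0 1;0 0 0 -8 15 0 1;0 0 0 0 0 0 1;0 0 0 0 0 0 1"

```text
time_s: 10.7
eef_pos: [0.5237, 0.1112, 0.1965]
eef_rot: [-0.0, -0.195, 0.981, -0.0]
wrist_force: [0.3, -0.2, -0.3]
opening: 1.005
grasp_force: 0.0
```

```bash
python3 st.py
python3 - <<'E'
from bench import *
from h import *
c=calibration("wrist");im=camera("wrist");np.savez("w3.npz",**c);cv2.imwrite("pics/w3.png",im)
t=camera("top");cv2.imwrite("pics/top3.png",t)
b=cv2.resize(t[225:330,310:455],None,fx=2,fy=2)
im[:b.shape[0],640-b.shape[1]:]=b
cv2.imwrite("pics/w3b.png",im)
E
```

```text
10.7 [0.5237 0.1112 0.1965] F [ 0.34 -0.21 -0.3 ] T [-0.001  0.001  0.035] g 1.005 0.0 q6 -1.976 yang 112.49 tilt [ 0.001 -0.    -1.   ] q [-0.01  0.13  1.74 -0.    1.27 -1.98]
```

View pics/w3b.png

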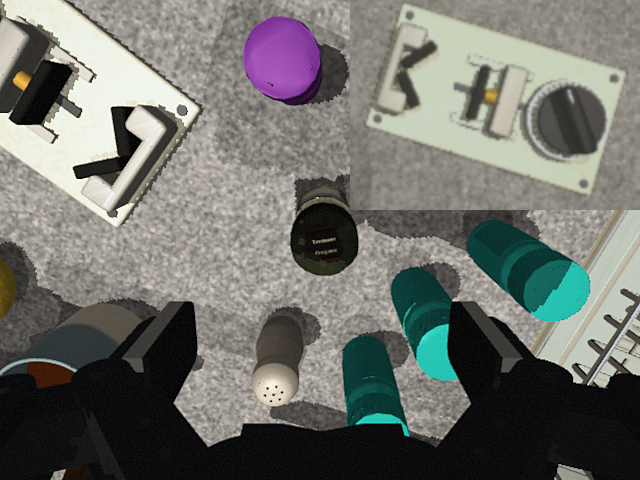

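The lid centre is at about (324,240), radius about 33. The plate's V-end corners are at (200,110) and (122,226). The inset shows the pad wound back.

Run:
```python
from h import *
c=dict(np.load("w3.npz"))
y=np.array([.280,.960]);x=np.array([.960,-.28])
for nm,u,v,z in (("lid",324,240,.105),("lidL",291,240,.105),("lidR",357,240,.105),("A",200,110,.01),("B",122,226,.01)):
    X=onz(c,(u,v),z);print(nm,X.round(4),"y'",round(float(X[:2]@y),4),"x'",round(float(X[:2]@x),4))
im=cv2.imread("pics/w3.png")[:250,:215]
w=cv2.imread("pics/w1.png")[20:190,385:540]
a=cv2.resize(im,None,fx=2,fy=2,interpolation=2)
b=cv2.resize(w,None,fx=2.35,fy=2.35,interpolation=2);b=cv2.copyMakeBorder(b,0,max(0,500-b.shape[0]),0,0,0)[:500]
cv2.imwrite("pics/v.png",np.hstack([a,b]));print(a.shape,b.shape)
```

```text
lid [0.5222 0.1118 0.105 ] y' 0.2535 x' 0.4701
lidL [0.5295 0.0942 0.105 ] y' 0.2387 x' 0.482
lidR [0.515  0.1294 0.105 ] y' 0.2684 x' 0.4581
A [ 0.4894 -0.0017  0.01  ] y' 0.1354 x' 0.4703
B [ 0.5985 -0.0318  0.01  ] y' 0.137 x' 0.5834
(500, 430, 3) (500, 364, 3)
```

View pics/v.png

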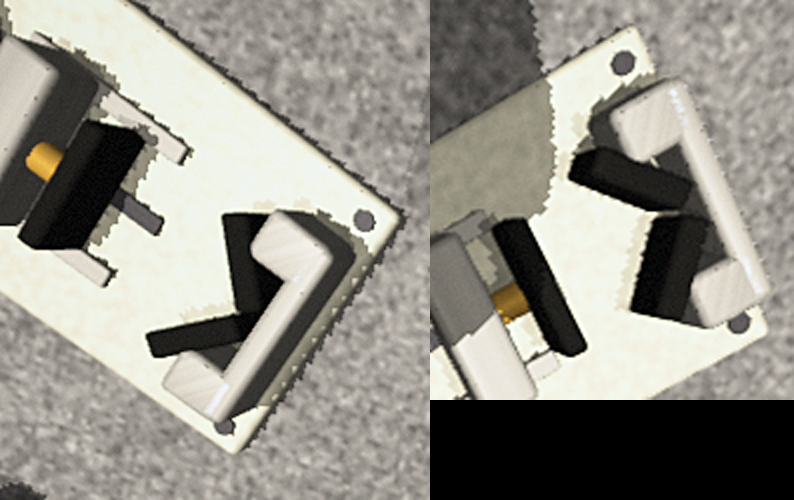

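>>> servo_tool:
  commands: "0 0 0 0 1 25 1;0 0 0 0 0 40 1;0 0 0 0 0 40 1;0 0 0 0 0 30 1;0 0 0 0 0 10 1"

```text
time_s: 11.42
eef_pos: [0.5221, 0.1121, 0.0499]
eef_rot: [-0.002, -0.195, 0.981, 0.0]
wrist_force: [0.3, 0.4, 0.1]
opening: 1.002
grasp_force: 0.0
```

>>> servo_tool:
  commands: "0 0 0 0 0 0 0.6;0 0 0 0 0 0 0;0 0 0 0 0 0 0;0 0 0 0 0 0 0;0 0 0 0 0 0 0"

```text
time_s: 12.05
eef_pos: [0.525, 0.1131, 0.0535]
eef_rot: [0.002, -0.195, 0.981, -0.0]
wrist_force: [-0.8, -1.8, 7.1]
opening: 0.466
grasp_force: 60.2
```

```bash
python3 st.py
```

```text
12.05 [0.525  0.1131 0.0535] F [-0.78 -1.84  7.11] T [-0.183  0.063  0.022] g 0.466 60.2 q6 -1.973 yang 112.54 tilt [-0.003 -0.002 -1.   ] q [-0.01  0.33  1.83 -0.    0.98 -1.97]
```

>>> servo_tool:
  commands: "0 0 0 0 0 -15 0;0 0 0 0 0 -30 0;0 0 0 0 0 -20 0;0 0 0 6 -15.5 0 0;0 0 0 12 -31.9 0 0"

```text
time_s: 12.68
eef_pos: [0.5244, 0.0621, 0.1165]
eef_rot: [-0.0, -0.196, 0.981, 0.0]
wrist_force: [-0.6, -0.0, -1.6]
opening: 0.461
grasp_force: 60.5
```

>>> servo_tool:
  commands: "0 0 0 12 -31.9 0 0;0 0 0 12 -31.9 0 0;0 0 0 12 -31.9 0 0;0 0 0 9.7 -26.1 0 0;0 0 0 0 0 0 0"

```text
time_s: 13.3
eef_pos: [0.5287, -0.0699, 0.116]
eef_rot: [-0.001, -0.194, 0.981, 0.0]
wrist_force: [0.6, 0.4, -0.7]
opening: 0.465
grasp_force: 60.6
```

```bash
python3 st.py
python3 - <<'E'
from bench import *
from h import *
c=calibration("wrist");im=camera("wrist");np.savez("w4.npz",**c);s=camera("scene")
b=cv2.resize(s[180:360,290:450],None,fx=2,fy=2)
b=cv2.copyMakeBorder(b,0,480-b.shape[0],0,0,0)
cv2.imwrite("pics/w4.png",np.hstack([im[:,120:520],b]))
E
```

```text
13.3 [ 0.5287 -0.0699  0.116 ] F [ 0.64  0.37 -0.69] T [0.008 0.032 0.015] g 0.465 60.6 q6 -2.314 yang 112.34 tilt [ 0.001  0.001 -1.   ] q [-0.35  0.23  1.81 -0.    1.11 -2.31]
```

View pics/w4.png

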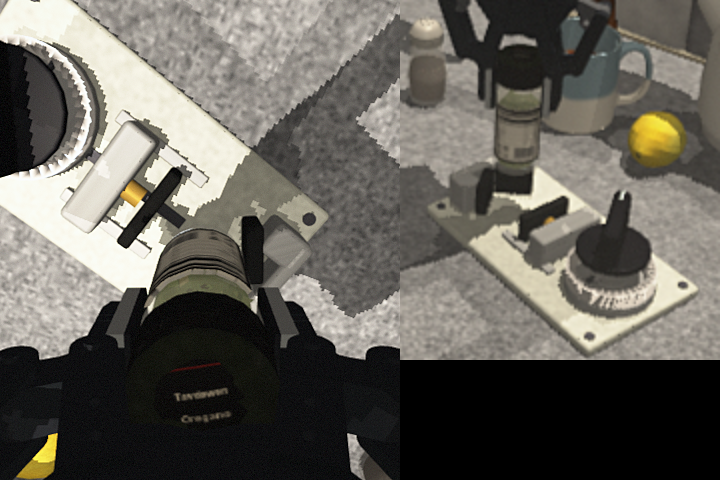

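Wrist view: lid centre is about (324,388) in full-frame pixels, and the jar hangs upright. The scene view shows the jar above the seat and the pad wound back.

Run:
```python
from h import *
c=dict(np.load("w4.npz"))
print(onz(c,(324,388),.1675),onz(c,(250,388),.1675),onz(c,(398,388),.1675))
# foot: lower visible rim top edge at (200+120,229) z=.0625: far side of foot
print("footedge",onz(c,(320,229),.0645), "tcp",proj(c,[.5287,-.0699,.116]))
c3=dict(np.load("w3.npz"));print(onz(c3,(324,188),.0))
```

```text
[ 0.52488209 -0.07098912  0.1675    ] [ 0.53184963 -0.08797868  0.1675    ] [ 0.51791323 -0.05399634  0.1675    ]
footedge [ 0.5123191  -0.07763012  0.0645    ] tcp [322.04631199 311.54607463]
[0.50951304 0.10700551 0.        ]
```

>>> servo_tool:
  commands: "0 0 0 -2.9 2.2 0 0;0 0 0 0 0 15 0;0 0 0 0 0 18 0;0 0 0 0 0 13 0;0 0 0 0 0 0 0"

```text
time_s: 14.02
eef_pos: [0.5314, -0.0653, 0.069]
eef_rot: [-0.0, -0.196, 0.981, -0.001]
wrist_force: [3.2, -6.7, -5.3]
opening: 0.463
grasp_force: 62.1
```

```bash
python3 st.py
```

```text
14.025 [ 0.5314 -0.0653  0.069 ] F [ 3.24 -6.66 -5.29] T [-1.381 -0.798  0.007] g 0.463 62.1 q6 -2.307 yang 112.56 tilt [ 0.    -0.002 -1.   ] q [-0.34  0.3   1.82 -0.    1.01 -2.31]
```

>>> servo_tool:
  commands: "0 0 0 -0.3 -2.8 0 0;0 0 0 0 0 2 0;0 0 0 0 0 0 0"

```text
time_s: 14.4
eef_pos: [0.5319, -0.0663, 0.0681]
eef_rot: [-0.001, -0.195, 0.981, 0.001]
wrist_force: [0.0, -0.0, -0.1]
opening: 0.466
grasp_force: 62.7
```

```bash
python3 st.py
```

```text
14.4 [ 0.5319 -0.0663  0.0681] F [ 0.02 -0.03 -0.08] T [ 0.018 -0.024  0.006] g 0.466 62.7 q6 -2.31 yang 112.54 tilt [ 0.001  0.001 -1.   ] q [-0.35  0.31  1.82  0.    1.02 -2.31]
```

>>> servo_tool:
  commands: "0 0 0 0 0 3 0;0 0 0 0 0 0 0"

```text
time_s: 14.65
eef_pos: [0.5323, -0.0667, 0.0655]
eef_rot: [-0.0, -0.195, 0.981, 0.0]
wrist_force: [0.3, 0.7, -1.3]
opening: 0.469
grasp_force: 62.7
```

```bash
python3 st.py
```

```text
14.65 [ 0.5323 -0.0667  0.0655] F [ 0.33  0.69 -1.34] T [-0.007  0.027 -0.011] g 0.469 62.7 q6 -2.31 yang 112.53 tilt [ 0.  0. -1.] q [-0.35  0.31  1.82  0.    1.01 -2.31]
```

>>> servo_tool:
  commands: "0 0 0 0 0 1.2 0;0 0 0 0 0 0 0"

```text
time_s: 14.9
eef_pos: [0.5326, -0.0668, 0.0646]
eef_rot: [-0.0, -0.195, 0.981, 0.0]
wrist_force: [-0.8, 0.5, -1.4]
opening: 0.462
grasp_force: 62.7
```

```bash
python3 st.py
```

```text
14.9 [ 0.5326 -0.0668  0.0646] F [-0.82  0.52 -1.43] T [ 0.008 -0.004  0.077] g 0.462 62.7 q6 -2.31 yang 112.53 tilt [ 0.  0. -1.] q [-0.35  0.31  1.82 -0.    1.01 -2.31]
```

>>> servo_tool:
  commands: "0 0 0 -1.2 1.6 0 0;0 0 0 0 0 0 0"

```text
time_s: 15.15
eef_pos: [0.5329, -0.0651, 0.0646]
eef_rot: [-0.0, -0.195, 0.981, -0.0]
wrist_force: [-1.4, -1.0, -0.9]
opening: 0.464
grasp_force: 62.7
```

```bash
python3 st.py
```

```text
15.15 [ 0.5329 -0.0651  0.0646] F [-1.43 -1.   -0.94] T [-0.389  0.266  0.003] g 0.464 62.7 q6 -2.306 yang 112.54 tilt [ 0.001 -0.    -1.   ] q [-0.34  0.31  1.82 -0.    1.01 -2.31]
```

>>> servo_tool:
  commands: "0 0 0 0.1 0.7 0 0;0 0 0 0 0 1 0;0 0 0 0 0 0 0"

```text
time_s: 15.52
eef_pos: [0.5329, -0.0648, 0.0639]
eef_rot: [0.0, -0.195, 0.981, -0.0]
wrist_force: [-2.3, -6.1, 1.0]
opening: 0.461
grasp_force: 62.6
```

```bash
python3 st.py
```

```text
15.525 [ 0.5329 -0.0648  0.0639] F [-2.27 -6.08  0.97] T [-0.99   0.409  0.032] g 0.461 62.6 q6 -2.306 yang 112.53 tilt [ 0.    -0.001 -1.   ] q [-0.34  0.31  1.82 -0.    1.01 -2.31]
```

>>> servo_tool:
  commands: "0 0 0 0 0 0.8 0;0 0 0 0 0 0 0"

```text
time_s: 15.78
eef_pos: [0.533, -0.0648, 0.0634]
eef_rot: [0.0, -0.195, 0.981, -0.0]
wrist_force: [-3.2, -4.6, 4.4]
opening: 0.463
grasp_force: 63.3
```

```bash
python3 st.py
```

```text
15.775 [ 0.533  -0.0648  0.0634] F [-3.24 -4.55  4.38] T [-0.952  0.57   0.034] g 0.463 63.3 q6 -2.305 yang 112.54 tilt [-0.    -0.001 -1.   ] q [-0.34  0.31  1.82 -0.    1.   -2.31]
```

>>> servo_tool:
  commands: "0 0 0 0 0 0 0.55;0 0 0 0 0 0 0.75;0 0 0 0 0 0 1;0 0 0 0 0 0 1;0 0 0 0 0 -15 1"

```text
time_s: 16.4
eef_pos: [0.5317, -0.0639, 0.0771]
eef_rot: [-0.001, -0.195, 0.981, 0.001]
wrist_force: [-0.4, 1.1, 0.6]
opening: 0.994
grasp_force: 0.0
```

>>> servo_tool:
  commands: "0 0 0 0 0 -35 1;0 0 0 0 0 -45 1;0 0 0 0 0 -25 1;0 0 0 0 0 0 1"

```text
time_s: 16.9
eef_pos: [0.5346, -0.0649, 0.1863]
eef_rot: [0.003, -0.195, 0.981, -0.002]
wrist_force: [0.4, 0.5, 0.2]
opening: 0.998
grasp_force: 0.0
```

```bash
python3 st.py
python3 - <<'E'
from bench import *
from h import *
c=calibration("wrist");im=camera("wrist");np.savez("w5.npz",**c);s=camera("scene");cv2.imwrite("pics/s5.png",s)
b=cv2.resize(s[180:360,290:450],None,fx=2,fy=2)
b=cv2.copyMakeBorder(b,0,480-b.shape[0],0,0,0)
cv2.imwrite("pics/w5.png",np.hstack([im[:,60:500],b]))
E
```

```text
16.9 [ 0.5346 -0.0649  0.1863] F [0.37 0.51 0.15] T [-0.038 -0.047  0.003] g 0.998 0.0 q6 -2.305 yang 112.53 tilt [-0.005 -0.004 -1.   ] q [-0.34  0.14  1.75  0.    1.25 -2.31]
```

View pics/w5.png

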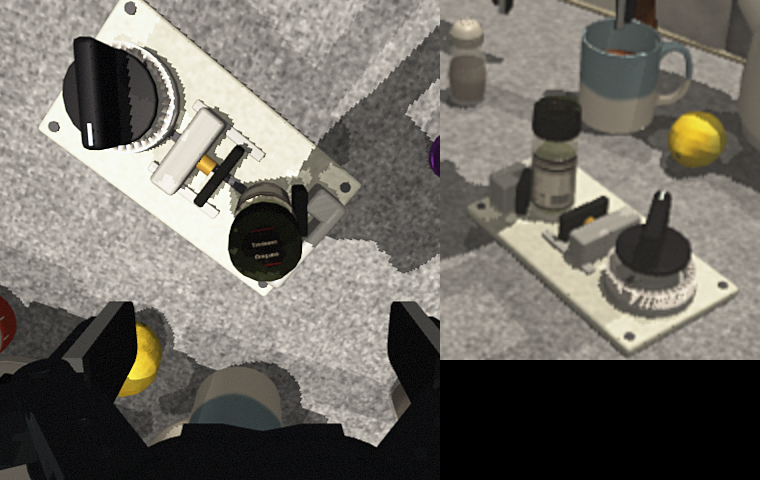

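The jar stands upright in the V, with its lid at (265,240) in the combined picture, and the pad is clear of it. I go back to the knob.

>>> servo_tool:
  commands: "0 0 0 16 -19 0 0.5;0 0 0 21 -26 0 0.4;0 0 0 21 -26 0 0.4;0 0 0 21 -25.8 0 0.4;0 0 0 0 0 0 0.4"

```text
time_s: 17.62
eef_pos: [0.4955, -0.1854, 0.1812]
eef_rot: [-0.001, -0.194, 0.981, 0.001]
wrist_force: [0.3, 0.5, -0.3]
opening: 0.401
grasp_force: 0.0
```

>>> servo_tool:
  commands: "0 0 0.03 0 0 20 0.4;0 0 0 0 0 40 0.4;0 0 0 0 0 30 0.4;0 0 0 0 0 15 0.4;0 0 0 0 0 0 0.4"

```text
time_s: 18.25
eef_pos: [0.4961, -0.183, 0.0765]
eef_rot: [-0.001, -0.181, 0.984, 0.001]
wrist_force: [0.2, -0.1, 1.0]
opening: 0.402
grasp_force: 0.0
```

```bash
python3 st.py
python3 - <<'E'
from bench import *
from h import *
im=camera("wrist");cv2.imwrite("pics/w6.png",im)
E
```

```text
18.25 [ 0.4961 -0.183   0.0765] F [ 0.23 -0.14  0.97] T [ 0.065 -0.011  0.002] g 0.402 0.0 q6 -2.513 yang 110.83 tilt [ 0.002  0.003 -1.   ] q [-0.58  0.28  1.84  0.    1.03 -2.51]
```

View pics/w6.png

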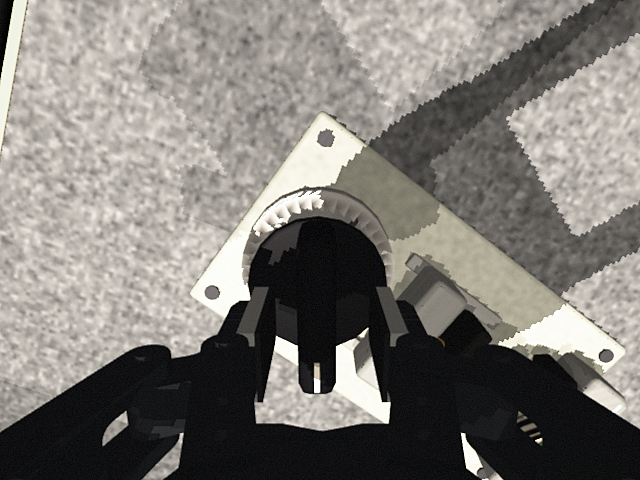

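The bar (x≈317) lies 8 px left of the finger middle (325) and parallel to the pads. I shift 2 mm, lower and grip.

>>> servo_tool:
  commands: "0 0 0 -1 -2 8 0.4;0 0 0 0 0 8.5 0.4;0 0 0 0 0 0 0.2;0 0 0 0 0 0 0;0 0 0 0 0 0 0"

```text
time_s: 18.92
eef_pos: [0.498, -0.1849, 0.0611]
eef_rot: [-0.0, -0.181, 0.984, 0.001]
wrist_force: [-2.6, 3.9, 0.4]
opening: 0.152
grasp_force: 59.6
```

>>> servo_tool:
  commands: "0 0 0 0 0 0 0;0 0 0 0 0 0 0"

```text
time_s: 19.18
eef_pos: [0.498, -0.1849, 0.0611]
eef_rot: [-0.0, -0.181, 0.984, 0.001]
wrist_force: [-3.0, 4.4, 1.2]
opening: 0.15
grasp_force: 59.7
```

```bash
python3 st.py
```

```text
19.175 [ 0.498  -0.1849  0.0611] F [-3.01  4.41  1.22] T [0.736 0.47  0.042] g 0.15 59.7 q6 -2.514 yang 110.82 tilt [ 0.001  0.001 -1.   ] q [-0.58  0.31  1.84  0.    1.   -2.51]
```

>>> servo_tool:
  commands: "0 0 0.08 0 0 0 0;0 0 0.12 0 0 0 0;0 0 0 0 0 0 0"

```text
time_s: 19.55
eef_pos: [0.498, -0.1849, 0.0611]
eef_rot: [-0.001, -0.081, 0.997, 0.001]
wrist_force: [-3.4, 4.3, 1.5]
opening: 0.153
grasp_force: 59.7
```

```bash
python3 st.py
```

```text
19.55 [ 0.498  -0.1849  0.0611] F [-3.38  4.31  1.49] T [ 0.807  0.439 -0.063] g 0.153 59.7 q6 -2.312 yang 99.27 tilt [ 0.001  0.001 -1.   ] q [-0.58  0.31  1.84  0.    1.   -2.31]
```

>>> servo_tool:
  commands: "0 0 0.09 0 0 0 0;0 0 0.09 0 0 0 0;0 0 0 0 0 0 0"

```text
time_s: 19.92
eef_pos: [0.4979, -0.1848, 0.0611]
eef_rot: [-0.001, 0.009, 1.0, 0.001]
wrist_force: [-2.4, 4.3, 2.2]
opening: 0.149
grasp_force: 59.7
```

```bash
python3 st.py
```

```text
19.925 [ 0.4979 -0.1848  0.0611] F [-2.43  4.29  2.15] T [ 0.751  0.552 -0.043] g 0.149 59.7 q6 -2.132 yang 88.98 tilt [ 0.001  0.001 -1.   ] q [-0.58  0.31  1.84  0.    1.   -2.13]
```

```bash
cat > av.py <<'E'
from bench import *
from h import *
L=[]
for i in range(8):
    camera("top");o=get_obs();L.append(np.r_[o["torque"],o["wrist_force"]])
m=rot(o).as_matrix();ya=np.degrees(np.arctan2(m[1,1],m[0,1]))
print("t",o["time_s"],"turn",round(np.radians(110.8-ya),3),"T",np.mean(L,0).round(3),"sd",np.std(L,0)[2].round(3),"z",o["eef_pos"][2].round(4),"g",round(o["opening"],3))
E
python3 av.py
```

```text
t 20.325 turn 0.38 T [ 0.767  0.518 -0.038 -2.864  4.727  1.817] sd 0.034 z 0.0611 g 0.153
```

>>> servo_tool:
  commands: "0 0 0.05 0 0 0 0;0 0 0.05 0 0 0 0;0 0 0 0 0 0 0"

```text
time_s: 20.7
eef_pos: [0.498, -0.1849, 0.0611]
eef_rot: [-0.001, 0.059, 0.998, 0.001]
wrist_force: [-2.1, 3.8, 1.2]
opening: 0.147
grasp_force: 59.8
```

```bash
python3 av.py
```

```text
t 21.1 turn 0.48 T [ 0.782  0.544 -0.071 -2.824  5.043  1.436] sd 0.034 z 0.0611 g 0.151
```

>>> servo_tool:
  commands: "0 0 0.045 0 0 0 0;0 0 0.045 0 0 0 0;0 0 0 0 0 0 0"

```text
time_s: 21.48
eef_pos: [0.4979, -0.1849, 0.0611]
eef_rot: [-0.001, 0.103, 0.995, 0.001]
wrist_force: [-3.4, 5.2, 1.2]
opening: 0.153
grasp_force: 59.8
```

```bash
python3 av.py
```

```text
t 21.875 turn 0.57 T [ 0.786  0.561 -0.008 -2.872  4.498  1.598] sd 0.014 z 0.0611 g 0.152
```

>>> servo_tool:
  commands: "0 0 0.045 0 0 0 0;0 0 0.045 0 0 0 0;0 0 0 0 0 0 0"

```text
time_s: 22.25
eef_pos: [0.498, -0.1848, 0.0611]
eef_rot: [-0.001, 0.148, 0.989, 0.001]
wrist_force: [-2.7, 5.0, 1.0]
opening: 0.151
grasp_force: 59.8
```

```bash
python3 av.py
```

```text
t 22.65 turn 0.66 T [ 0.785  0.55  -0.17  -2.867  5.097  1.705] sd 0.024 z 0.0611 g 0.151
```

>>> servo_tool:
  commands: "0 0 0.045 0 0 0 0;0 0 0.045 0 0 0 0;0 0 0 0 0 0 0"

```text
time_s: 23.02
eef_pos: [0.4979, -0.1848, 0.0611]
eef_rot: [-0.001, 0.192, 0.981, 0.0]
wrist_force: [-3.4, 4.8, 1.1]
opening: 0.151
grasp_force: 59.8
```

```bash
python3 av.py
python3 - <<'E'
from bench import *
import cv2
import numpy as np
t=camera("top");cv2.imwrite("pics/t7.png",t)
o=cv2.imread("pics/top3.png")
f=lambda a:cv2.resize(a[225:305,310:410],None,fx=4,fy=4,interpolation=2)
cv2.imwrite("pics/t7b.png",np.hstack([f(o),f(t)]))
E
```

```text
t 23.425 turn 0.75 T [ 0.791  0.602 -0.009 -3.072  4.859  1.453] sd 0.035 z 0.0611 g 0.15
```

View pics/t7b.png

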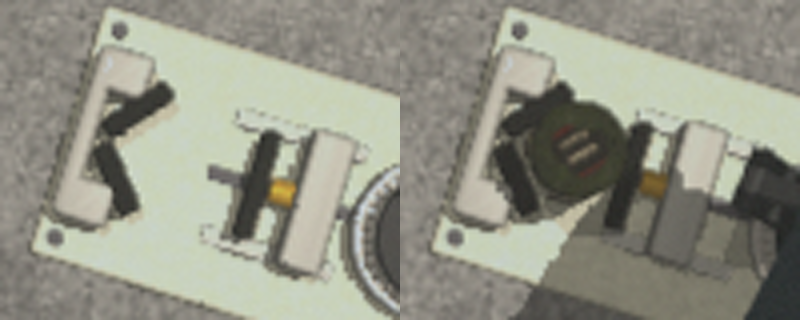

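The pad front is about 3 to 4 mm from the jar, so the bite should come around 0.9 to 1.0 rad.

>>> servo_tool:
  commands: "0 0 0.045 0 0 0 0;0 0 0.045 0 0 0 0;0 0 0 0 0 0 0"

```text
time_s: 23.85
eef_pos: [0.4979, -0.1848, 0.0611]
eef_rot: [-0.001, 0.236, 0.972, 0.0]
wrist_force: [-2.9, 5.4, 1.6]
opening: 0.148
grasp_force: 59.8
```

```bash
python3 av.py
```

```text
t 24.25 turn 0.84 T [ 0.821  0.59  -0.171 -2.916  4.659  1.656] sd 0.027 z 0.0611 g 0.149
```

>>> servo_tool:
  commands: "0 0 0.03 0 0 0 0;0 0 0.03 0 0 0 0;0 0 0 0 0 0 0"

```text
time_s: 24.62
eef_pos: [0.4979, -0.1848, 0.0611]
eef_rot: [-0.001, 0.265, 0.964, 0.0]
wrist_force: [-3.5, 6.2, 1.5]
opening: 0.152
grasp_force: 59.8
```

```bash
python3 av.py
```

```text
t 25.025 turn 0.9 T [ 0.83   0.622  0.022 -2.776  5.044  1.673] sd 0.021 z 0.0611 g 0.151
```

>>> servo_tool:
  commands: "0 0 0.06 0 0 0 0;0 0 0.055 0 0 0 0;0 0 0 0 0 0 0"

```text
time_s: 25.4
eef_pos: [0.4979, -0.1848, 0.0611]
eef_rot: [-0.001, 0.321, 0.947, 0.0]
wrist_force: [-3.7, 5.3, 2.4]
opening: 0.153
grasp_force: 59.8
```

```bash
python3 av.py
```

```text
t 25.8 turn 1.015 T [ 0.856  0.613 -0.136 -2.91   5.108  2.003] sd 0.021 z 0.0611 g 0.152
```

>>> servo_tool:
  commands: "0 0 0.03 0 0 0 0;0 0 0.03 0 0 0 0;0 0 0 0 0 0 0"

```text
time_s: 26.18
eef_pos: [0.4979, -0.1848, 0.0611]
eef_rot: [-0.001, 0.348, 0.937, 0.0]
wrist_force: [-2.8, 5.4, 1.8]
opening: 0.148
grasp_force: 59.8
```

```bash
python3 av.py
```

```text
t 26.575 turn 1.075 T [ 0.833  0.622  0.064 -3.156  4.883  2.024] sd 0.023 z 0.0611 g 0.153
```

Bite shows from about 0.95 to 1.0 rad: torque at equal ratchet phase rises from −0.17 to −0.136 and from −0.009 to +0.064. I wind one click more.

>>> servo_tool:
  commands: "0 0 0.06 0 0 0 0;0 0 0.055 0 0 0 0;0 0 0 0 0 0 0"

```text
time_s: 26.95
eef_pos: [0.4979, -0.1847, 0.0611]
eef_rot: [-0.001, 0.402, 0.916, 0.0]
wrist_force: [-2.7, 5.1, 2.6]
opening: 0.148
grasp_force: 59.8
```

```bash
python3 av.py
```

```text
t 27.35 turn 1.19 T [ 0.877  0.655 -0.071 -2.919  5.022  1.589] sd 0.028 z 0.0611 g 0.151
```

>>> servo_tool:
  commands: "0 0 0.03 0 0 0 0;0 0 0.03 0 0 0 0;0 0 0 0 0 0 0"

```text
time_s: 27.72
eef_pos: [0.4979, -0.1848, 0.0611]
eef_rot: [-0.001, 0.429, 0.903, 0.0]
wrist_force: [-3.5, 5.0, 1.6]
opening: 0.153
grasp_force: 59.8
```

```bash
python3 av.py
```

```text
t 28.125 turn 1.249 T [ 0.882  0.628  0.171 -3.055  5.07   1.974] sd 0.037 z 0.0611 g 0.153
```

>>> servo_tool:
  commands: "0 0 0.02 0 0 0 0;0 0 0 0 0 0 0;0 0 0 0 0 0 0.35;0 0 0 0 0 0 0.4;0 0 0 0 0 -20 0.4"

```text
time_s: 28.75
eef_pos: [0.4978, -0.1855, 0.0805]
eef_rot: [-0.001, 0.438, 0.899, -0.0]
wrist_force: [-0.7, -0.6, -0.2]
opening: 0.403
grasp_force: 0.0
```

>>> servo_tool:
  commands: "0 0 0 0 0 -40 0.4;0 0 0 0 0 -40 0.4;0 0 0 0 0 -30 0.6;0 0 0 0 0 -20 0.6;0 0 0 0 0 0 0.6"

```text
time_s: 29.38
eef_pos: [0.4999, -0.1867, 0.2134]
eef_rot: [0.003, 0.438, 0.899, -0.0]
wrist_force: [-0.8, -1.2, 0.3]
opening: 0.599
grasp_force: 0.0
```

Run:
```python
from bench import *
from h import *
w=camera("wrist");c=calibration("wrist");np.savez("w9.npz",**c);cv2.imwrite("pics/w9.png",w);s=camera("scene")
b=cv2.resize(s[180:360,290:450],None,fx=2,fy=2);b=cv2.copyMakeBorder(b,0,120,0,0,0)
cv2.imwrite("pics/w9b.png",np.hstack([w[:,160:640],b]))
print(get_obs()["time_s"],get_obs()["eef_pos"],get_obs()["wrist_force"])
# compare scene before/after for bystanders
d=cv2.absdiff(cv2.imread("pics/s5.png"),s).max(2);n,l,st,ce=cv2.connectedComponentsWithStats((cv2.medianBlur(d,5)>50).astype(np.uint8));print([tuple(x) for x in st[1:] if x[4]>60])
```

```text
29.475 [ 0.49838833 -0.18563537  0.21076254] [-0.05593258 -0.74480298 -0.09358997]
[(np.int32(0), np.int32(0), np.int32(45), np.int32(224), np.int32(7338)), (np.int32(320), np.int32(0), np.int32(165), np.int32(86), np.int32(8793)), (np.int32(392), np.int32(66), np.int32(14), np.int32(19), np.int32(165)), (np.int32(367), np.int32(69), np.int32(18), np.int32(16), np.int32(207)), (np.int32(308), np.int32(86), np.int32(96), np.int32(80), np.int32(4249)), (np.int32(442), np.int32(90), np.int32(12), np.int32(42), np.int32(240)), (np.int32(399), np.int32(151), np.int32(37), np.int32(70), np.int32(1455)), (np.int32(316), np.int32(166), np.int32(11), np.int32(21), np.int32(189)), (np.int32(270), np.int32(260), np.int32(125), np.int32(84), np.int32(3476)), (np.int32(316), np.int32(261), np.int32(15), np.int32(13), np.int32(100)), (np.int32(154), np.int32(274), np.int32(95), np.int32(53), np.int32(1864)), (np.int32(396), np.int32(276), np.int32(22), np.int32(25), np.int32(238)), (np.int32(270), np.int32(322), np.int32(64), np.int32(40), np.int32(952)), (np.int32(207), np.int32(330), np.int32(34), np.int32(21), np.int32(364)), (np.int32(350), np.int32(346), np.int32(21), np.int32(9), np.int32(127)), (np.int32(78), np.int32(375), np.int32(43), np.int32(26), np.int32(663))]
```

View pics/w9b.png

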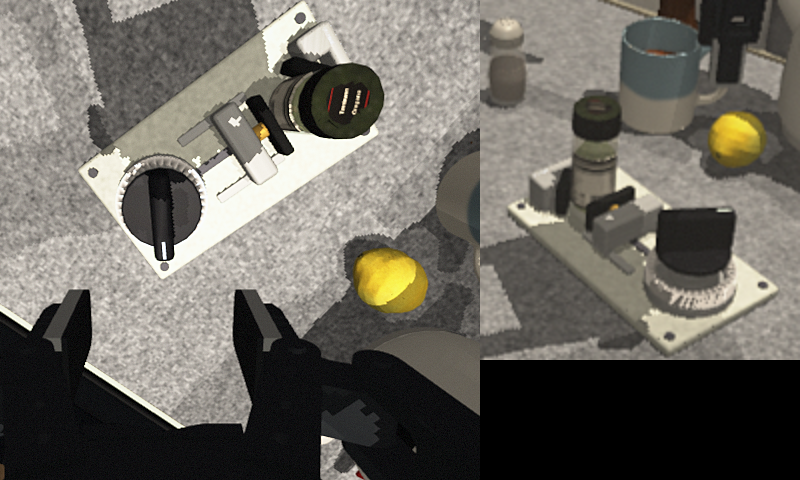

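Jar upright, V and pad touching it. A quick check of the knob's resting angle, then hand in.

Run:
```python
from h import *
def a(f,p,q):
    c=dict(np.load(f));b=onz(c,q,.088)-onz(c,p,.088);return np.degrees(np.arctan2(b[1],b[0]))
z=a("w5.npz",(60+86,42),(60+92,142));e=a("w9.npz",(319,175),(325,257))
print(z,e,np.radians(z-e), "from tool zero", np.radians(110.8-90-e))
```

```text
19.769761006149125 -47.90075184996968 1.1810732558524248 from tool zero 1.1990543183775564
```

```bash
python3 -c "
from bench import *
print(hand_in())"
```

```text
the job is handed in; nothing more can be done
None
```

The job is handed in, with no verdict returned: the grip was opened to its stop, the spice jar stands upright against the V jaw, and the knob rests about one click past the bite (about 1.2 rad, roughly 7 to 8 N of squeeze estimated from torque), the arm clear of everything at 29.5 s.

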